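# Pin the tile press's slide at its index

### The job

Take the red-handled index pin out of its wooden rest and put it into the hole of the tile press's slide plate; the plate is not at its index, so resting the pin lightly on the sprung bar below, draw the plate to the left with it until the pin finds the bar's hidden hole. Then push the pin gently home, its brass flange flat on the plate, and let go; never force it (about 5 N is plenty, 20 N too much), and leave the other things where they are.

Things in the scene. Friction and masses are not known exactly. Their poses are not given: they have to be found in the camera images.
- pin_grip (a point): centre of the pin's red square handle (17 x 17 mm, 45 mm tall, a 2 mm brass button on top): 64 mm above the foot of the shank, 32 mm above the underside of the brass flange. z is up along the pin, x and y are square to the handle's flats. The pin starts standing in its rest at any yaw, flange on the rest's top
- pin_tip (a point): centre of the flat foot of the pin's shank, 64 mm below pin_grip
- index_pin: the index pin, about 90 g: steel shank 12 mm in diameter and 32 mm long with a 2 mm chamfer at its foot, above it a brass flange 30 mm in diameter and 5 mm thick, above that the red handle; origin and axes as pin_tip
- rest: wooden block 64 x 64 x 45 mm, fixed, with one vertical hole 14 mm in diameter and 36 mm deep in the middle of its top, in which the pin starts; origin at the centre of its underside
- press: green bed of a tile press, fixed, 104 x 200 mm, 54 mm high over its side rails; origin at the centre of its underside, y along the slide (to the robot's left, within 0.3 rad), z up. Between the rails a plate slides along y, its top 50 mm above the origin. Below it is a fixed deck 3 mm thick with a slot 20 mm wide and 72 mm long along y, and below that, out of sight, a sprung steel bar
- bar_mid (a point): centre line of the press at the height of the sprung bar's top, 19 mm below the plate's top (NOT the bar's hole). The bar begins to yield downward at 1.5 N, takes 1.2 N more per mm, has 5 mm of travel, does not move sideways. Its one chamfered hole, 14 mm wide, lies on the centre line, 7 to 46 mm to +y of where the plate's hole starts: it differs each time and cannot be seen
- plate_hole (a point): centre of the top of the aluminium plate's one hole, 14 mm in diameter, chamfered 1.5 mm (plate 60 x 140 x 12 mm); axes as the press's. The plate is sprung: it yields down from 3 N, 2 N per mm, at most 3 mm. When a pin pressed on the bar comes over the bar's hole, the bar springs up round it (the push fades) and its wall stops the pin. Only there does it go 32 mm deep, flange on plate
- slide_plate (a joint): travel of the plate along the press's +y, m: 0 to 0.05; starts between 0 and 0.008; about 1.5 N of friction, stays where it is left. The plate's hole lies at y = travel - 0.025 in the press's frame
- wood_stamp: turned wooden seal, 33 mm in diameter and 62 mm tall, a bystander; origin at the centre of its underside
- ring_cutter: plain metal ring cutter, 67 mm across and 22 mm high, a bystander; origin at the centre of its underside
- kidney: red rubber kidney, 52 x 100 x 8 mm, lying flat, a bystander; origin at the centre of its underside
Not all that is in view belongs to the job. Leave any black look-alike of the index_pin alone.

How it is judged (in metres and radians):
On the way, in this order (a step that is already met when the one before it is completed fails the run):
1. the pin is lifted clear of its rest (z of pin_tip in the frame of rest above 0.055 m), for 0.1 s.
2. the pin's foot is in the plate's hole, at least 8 mm deep (z of pin_tip in the frame of plate_hole below -0.008 m and horizontal distance between pin_tip and plate_hole below 0.004 m), for 0.1 s.
At the end, for the whole second after the job is handed in: the pin stands upright (within 0.08 rad) through the plate's hole and the bar's hole, its foot at least 30 mm below the plate's top (flange within 2 mm of the plate) and within 3.5 mm of the hole's axis, at rest and released (z of pin_tip in the frame of plate_hole below -0.03 m and horizontal distance between pin_tip and plate_hole below 0.0035 m and angle between index_pin's own z axis and vertical below 0.08 rad and linear speed of index_pin below 0.01 m/s and contact force between index_pin and the fingers below 0.1 N); the robot touches nothing.
It fails at once if the pin is forced: more than 20 N between the pin and the press (contact force between index_pin and press above 20 N).
It fails at once if a bystander (wooden seal, ring cutter, kidney) is moved more than 20 mm (distance of any of wood_stamp, ring_cutter, kidney from where it was at the start of the episode above 0.02 m).
It also fails if it takes over 48 s, if anything falls off the work surface, if the arm or the gripper's body presses on something with over 40 N, if the wrist force passes 120 N, or if a joint passes its speed limit or range.

### The arm

A 6-joint arm with a two-finger parallel gripper is mounted at the origin on a cart in front of the work surface, level with it; the furniture and walls round the work are solid. World frame = base frame: x ahead of the robot, y to its left, z up, the work surface at z = 0. Lengths are in m, angles in degrees, forces in N, time in s.
With the tool pointing down it reaches from about 0.35 to 0.875 m from the base axis. Payload 4.2 kg.
Tool frame: the origin (TCP) lies at the centre of the arm's flange, where the gripper is bolted on; the fingertips stand 182 mm ahead of it and the grasp point (between the pads) lies 164 mm ahead of it (r.nose_length is the distance from the TCP to the fingertips, in m); z points along the fingers, y is the line along which they close (so a half turn about z gives the same grasp; the last joint's range is limited). The gripper opens to 87 mm and grips with 3 to 60 N. Pads are 19 mm wide; open, the fingers measure 117 mm over their backs; the gripper's body (75 mm by 190 mm) begins 51 mm behind the grasp point.
Start: joints at [-51.818, 22.042, 0.453, 0, -68.411, -14.817], TCP at [0.248, -0.574, 0.405] pointing down, gripper open.
Joint ranges: [-179.83, 179.83], [-69.29, 118.12], [-61.27, 80.66], [-181.25, 117.63], [-171.15, -9.14], [-177.46, 177.46]. Speed limits (degrees/s): [159.86, 159.86, 180, 180, 180, 180].

### API

Orientations are given as a 3x3 rotation matrix whose columns are the frame's x, y, z axes.
In Python, from station import r, vision gives the robot as it stands. The module is installed in compiled form; this text tells all that it offers.
- The arm moves only by the shell command python3 -m creep 'ROWS'. ROWS is JSON, a list of rows, each a list of 7 numbers: the opening, from -1 (shut) to 1 (fully open), then the shift along the tool's x, y, z in mm, then the turn, a rotation vector about the tool's x, y, z in degrees. A call has 1 to 8 rows; each row is the pose to reach, as a shift and turn from the pose commanded when the call began, along the tool's axes at that moment; what a row does not reach only later rows make up. A row lasts 1/12 s, in which the tool goes at most 41.7 mm and 7.16 degrees, less where a joint would pass 70% of its speed; a pose out of reach is approached as far as the arm can. A call with a gripper value outside its range is refused whole. The fingers move at their own pace and stop on an object; the grip force is fixed at half the most. Time passes only in rows, so rows that repeat a pose let the fingers close. It gives the time, the measured TCP pose, the force, the opening and the grip force at its end, in the units of the state.
- r.sense(): the state, without advancing time (a new reading comes with each control period).
- vision.capture(name): name is "side" or "top" or "wrist"; returns (picture, depth): 480x640x3 uint8, red, green, blue; 480x640 float32, m along the optical axis (not along the pixel's ray), 0 where there is no reading.
- vision.camera_model(name): a dict with "vertical_fov" (degrees; the focal length in pixels is half the picture's height over the tangent of half this angle, whatever the lens; pixels are square), "cx", "cy" (the principal point, pixels), "extrinsics" (4x4, takes a point from camera to world coordinates); the wrist camera has in their place "mount" (4x4, takes a point from camera to tool coordinates, whose origin is the TCP and whose axes are the flange's). Camera axes: x right, y down, z forward; pixel columns grow to the right and rows downward; lengths in m; the calibration is good to about 2 mm. A picture is of the moment at which its call begins: read the wrist's pose just before it. camera_model takes no time and is no camera call.
- r.finish_job(): hands the job in; it is judged then, once.
Trained networks look in the newest picture that a camera, given by its name, has taken for a name from the list of things; names that differ only in an ending like _2 or _b are one class to them, and where a whole thing is asked for, a point or a joint stands for the part that bears it (a point fixed in the world has none). Each returns a list of dicts, best first, with "conf" (0 to 1); they miss things now and then, are a little off and sometimes report something else, mostly with a low value. They report only what shows in the picture. A call takes as long as a camera call. They do not tell look-alikes from the thing itself.
- vision.find_in(camera, thing): "uv" ([column, row] in pixels, amid what is visible of it).
- vision.cut_out(camera, thing): "region" (480x640 bool, what is visible of it) and "uv" ([column, row] in pixels, amid what is visible of it).
The state is a dict: "time_s": time; "joints": joint angles; "joint_velocities": joint speeds; "effort": joint torques, N m; "tcp_pos": TCP position; "ee_rot": TCP orientation; "wrist_force": force on the tool from outside, world axes, zero at the start; "moment": the same for the moment, N m; "gripper_width": opening from 0.0 (shut) to 1.0 (fully open); "gripper_force": force on a finger pad.
Only numpy, scipy, OpenCV 4.12 (cv2) and the standard library are available. Lean on these libraries where they do the work, as an engineer would, in place of code of your own. Each camera call takes 0.05 s, during which the arm holds its last target. There are 200 camera calls.

## Working session

There is one attempt and no reset: what is moved stays moved. The work goes in short steps, Python scripts to look and compute and a shell command to move; the robot and the scene stay as the last step left them, time stands still between calls to the robot, and variables do not carry over. Pictures are saved under pics/ and viewed, at most 10 in all, crops included, and the job is handed in when it is done.

```bash
mkdir -p pics
cat > h.py <<'E'
import numpy as np, cv2
from station import r, vision
def K(n):
    m=vision.camera_model(n); return m, 240/np.tan(np.radians(m["vertical_fov"])/2)
def pose():
    s=r.sense(); T=np.eye(4); T[:3,:3]=s["ee_rot"]; T[:3,3]=s["tcp_pos"]; return T
def ext(n):
    m,_=K(n); return pose()@np.array(m["mount"]) if n=="wrist" else np.array(m["extrinsics"])
def world(n,u,v,d,E=None):
    m,f=K(n); E=ext(n) if E is None else E
    u,v,d=map(np.asarray,(u,v,d))
    p=np.stack([(u-m["cx"])/f*d,(v-m["cy"])/f*d,d],-1); return p@E[:3,:3].T+E[:3,3]
def onz(n,u,v,z,E=None):
    E=ext(n) if E is None else E
    a=world(n,u,v,1.0,E); o=E[:3,3]; return o+(a-o)*((z-o[2])/(a[2]-o[2]))
def save(n,im): cv2.imwrite("pics/"+n,im[:,:,::-1])
E
python3 - <<'E'
from h import *
ims=[]
for n in("side","top"):
    im,d=vision.capture(n); save(n+"0.png",im); np.savez(n+"0.npz",im=im,d=d)
    for t in("index_pin","rest","press","plate_hole","wood_stamp","ring_cutter","kidney"):
        for k in vision.find_in(n,t)[:3]:
            u,v=k["uv"]; z=d[int(v),int(u)]
            print(n,t,round(k["conf"],2),np.round(k["uv"]),np.round(world(n,u,v,z),3))
print(r.sense()["time_s"])
E
```

```text
side index_pin 0.77 [294. 349.] [0.513 0.309 0.06 ]
side index_pin 0.65 [342. 348.] [0.433 0.286 0.069]
side index_pin 0.31 [341. 262.] [0.52  0.045 0.051]
side rest 0.65 [344. 365.] [0.425 0.301 0.047]
side press 0.78 [339. 276.] [0.509 0.09  0.051]
side plate_hole 0.6 [341. 260.] [0.522 0.04  0.051]
side ring_cutter 0.69 [408. 216.] [ 0.439 -0.257  0.003]
side kidney 0.44 [290. 234.] [ 0.693 -0.062  0.009]
top index_pin 0.68 [209. 291.] [0.437 0.27  0.065]
top index_pin 0.64 [196. 252.] [0.518 0.295 0.082]
top rest 0.98 [213. 286.] [0.447 0.264 0.045]
top press 0.84 [314. 258.] [0.51  0.049 0.048]
top plate_hole 0.76 [326. 254.] [0.52  0.024 0.049]
top wood_stamp 0.79 [170. 204.] [0.621 0.36  0.061]
top ring_cutter 0.45 [454. 299.] [ 0.427 -0.26  -0.002]
top kidney 0.67 [352. 184.] [ 0.679 -0.032  0.009]
top kidney 0.25 [316. 256.] [0.514 0.046 0.053]
0.8
```

Run:
```python
from h import *
a=np.load("top0.npz")["im"][150:350,120:380]; b=np.load("side0.npz")["im"][190:420,240:440]
save("a.png",np.hstack([cv2.resize(a,(450,346)),cv2.resize(b,(300,346))]))
```

```text
(no output)
```

View pics/a.png

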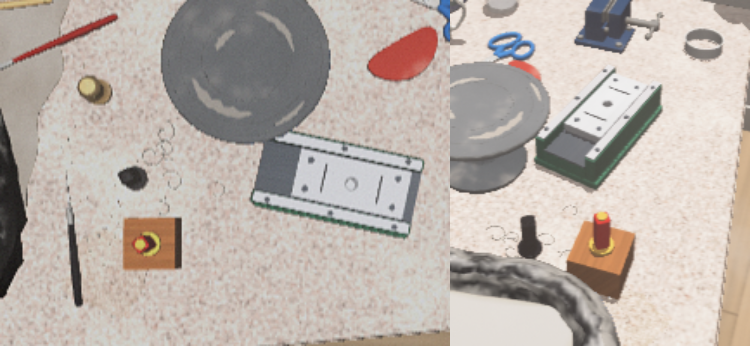

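Run:
```python
from h import *
z=np.load("top0.npz"); im,d=z["im"],z["d"]
V,U=np.mgrid[:480,:640]; P=world("top",U,V,d)
print("cam",ext("top")[:3,3].round(3), ext("side")[:3,3].round(3))
# turntable
for (u,v) in((262,185),(230,185),(300,185)): print(P[v,u].round(3))
w=P[150:240,205:320]; m=w[...,2]>0.08; q=w[m]; print("wheel",q[:,:2].min(0),q[:,:2].max(0),np.percentile(q[:,2],[5,50,95]))
h=(P[230:265,185:210]); m=h[...,2]>0.02; print("black",h[m].mean(0).round(3),h[m].max(0).round(3),h[m].min(0).round(3))
# rest
h=P[260:315,180:235]; m=(abs(h[...,2]-0.045)<.006); c=h[m][:,:2].astype(np.float32); print("rest",cv2.minAreaRect(c))
m=h[...,2]>.075; print("pin",h[m].mean(0),h[m].max(0),m.sum())
s=vision.cut_out("top","press")
if not s: vision.capture("top"); s=vision.cut_out("top","press")
g=s[0]["region"]; m=g&(P[...,2]>0.035)&(P[...,2]<.07); c=P[m][:,:2].astype(np.float32); print("press",cv2.minAreaRect(c),np.median(P[m][:,2]))
print("hole",onz("top",326,254,.05),onz("top",322,256,.05))
for n in ("top","side"):
  y=np.load(n+"0.npz"); I,D=y["im"].astype(int),y["d"]
  Q=world(n,U,V,D); mm=(I[...,0]>110)&(I[...,1]<70)&(I[...,2]<70)&(abs(Q[...,0]-.437)<.05)&(abs(Q[...,1]-.275)<.05)
  if mm.any(): print(n,"red",Q[mm].mean(0),mm.sum(),np.percentile(Q[mm],[5,95],axis=0).round(3))
```

```text
cam [0.463 0.016 1.277] [0.259 0.811 0.706]
[0.658 0.159 0.102]
[0.656 0.225 0.104]
[0.659 0.08  0.101]
wheel [0.46261887 0.01588753] [0.73304263 0.26118911] [0.09926295 0.10310655 0.10707063]
black [0.517 0.296 0.075] [0.531 0.314 1.277] [0.463 0.016 0.031]
rest ((0.43671128153800964, 0.280178040266037), (0.06409934163093567, 0.06570189446210861), 1.9898278713226318)
pin [0.4384728  0.26071514 0.17129326] [0.46261887 0.29011912 1.27652016] 91
press ((0.5184930562973022, 0.04813140258193016), (0.19910873472690582, 0.09610787034034729), 78.9084701538086) 0.050701737552699244
hole [0.51993762 0.02425396 0.05      ] [0.51551161 0.03271488 0.05      ]
top red [0.43768864 0.27945518 0.09032409] 22 [[0.429 0.271 0.054]
 [0.445 0.289 0.098]]
side red [0.43532164 0.28626053 0.07489433] 147 [[0.429 0.282 0.056]
 [0.442 0.29  0.093]]
```

Run:
```python
from h import *
T=pose(); print(T.round(3)); m,f=K("wrist"); print(np.array(m["mount"]).round(3),f,m["cx"],m["cy"])
# target: camera looking at pin from directly above w/ tcp z .40
print("to", (T[:3,:3].T@(np.array([.437,.280,.36])-T[:3,3])*1000).round(1))
print(r.sense()["wrist_force"],np.degrees(np.arctan2(T[1,1],T[0,1])))
```

```text
[[-0.918 -0.397  0.     0.248]
 [-0.397  0.918  0.    -0.574]
 [-0.    -0.    -1.     0.405]
 [ 0.     0.     0.     1.   ]]
[[-0.    -0.955 -0.298  0.082]
 [ 1.    -0.001  0.001  0.   ]
 [-0.001 -0.298  0.955  0.02 ]
 [ 0.     0.     0.     1.   ]] 430.7654004826938 324.7427415809582 242.7935975764507
to [-512.2  708.7   44.8]
[-0.34254549 -0.78245237  0.23607459] 113.3645917239417
```

```bash
python3 -m creep '[[1,-24,33,0,0,0,0],[1,-48,66,0,0,0,0],[1,-72,100,0,0,0,0],[1,-96,133,0,0,0,0],[1,-120,166,0,0,0,0],[1,-144,200,0,0,0,0],[1,-168,233,0,0,0,0],[1,-192,266,0,0,0,0]]'; python3 -m creep '[[1,-24,33,0,0,0,0],[1,-48,66,0,0,0,0],[1,-72,100,0,0,0,0],[1,-96,133,0,0,0,0],[1,-120,166,0,0,0,0],[1,-144,200,0,0,0,0],[1,-168,233,0,0,0,0],[1,-192,266,0,0,0,0]]'; python3 -m creep '[[1,-24,33,8,0,0,0],[1,-48,66,16,0,0,0],[1,-72,100,24,0,0,0],[1,-96,133,32,0,0,0],[1,-115,160,40,0,0,0],[1,-128,177,45,0,0,0],[1,-128,177,45,0,0,0],[1,-128,177,45,0,0,0]]'
python3 - <<'E'
from h import *
T=pose(); print(r.sense()["time_s"],(T[:3,:3].T@(np.array([.437,.280,.36])-T[:3,3])*1000).round(1))
E
```

```text
time_s: 1.52
tcp_pos: [0.3184, -0.2516, 0.4051]
ee_rot: [[-0.918, -0.396, 0.001], [-0.396, 0.918, -0.0], [-0.001, -0.001, -1.0]]
wrist_force: [1.1, 0.9, 0.5]
gripper_width: 0.999
gripper_force: 0.0
time_s: 2.18
tcp_pos: [0.389, 0.069, 0.4054]
ee_rot: [[-0.918, -0.398, 0.002], [-0.398, 0.918, 0.001], [-0.002, 0.0, -1.0]]
wrist_force: [1.2, 0.1, 0.7]
gripper_width: 1.003
gripper_force: 0.0
time_s: 2.85
tcp_pos: [0.4367, 0.2811, 0.359]
ee_rot: [[-0.917, -0.398, -0.001], [-0.398, 0.917, -0.001], [0.002, -0.001, -1.0]]
wrist_force: [-0.9, 0.0, 0.4]
gripper_width: 0.997
gripper_force: 0.0
2.85 [ 0.2 -1.1 -1. ]
```

Run:
```python
from h import *
E=ext("wrist"); im,d=vision.capture("wrist"); np.savez("w1.npz",im=im,d=d,E=E)
V,U=np.mgrid[:480,:640]; P=world("wrist",U,V,d,E)
near=(np.hypot(P[...,0]-.437,P[...,1]-.28)<.05)&(d>0)
m=near&(P[...,2]>.085)&(P[...,2]<.12); print(m.sum(),P[m].mean(0),P[m].min(0),P[m].max(0))
print(np.percentile(P[m][:,2],[5,50,95]),cv2.minAreaRect(P[m][:,:2].astype(np.float32)))
f=near&(abs(P[...,2]-.05)<.004); print("rest/flange top",cv2.minAreaRect(P[f][:,:2].astype(np.float32)))
v,u=np.where(m); print(u.min(),u.max(),v.min(),v.max())
u0,v0=int(u.mean()),int(v.mean()); save("w1.png",cv2.resize(im[max(0,v0-110):v0+110,max(0,u0-140):u0+140],None,fx=2,fy=2)); print(u0,v0)
```

```text
810 [0.43554766 0.27899258 0.09425764] [0.42654234 0.26921107 0.08506055] [0.44760457 0.29018958 0.0981367 ]
[0.08780904 0.09462561 0.09726664] ((0.4369252622127533, 0.2795620560646057), (0.01713481917977333, 0.01704324409365654), 36.286861419677734)
rest/flange top ((0.4370777904987335, 0.2790886163711548), (0.06291539967060089, 0.06123517081141472), 1.601743221282959)
307 337 233 265
322 249
```

View pics/w1.png

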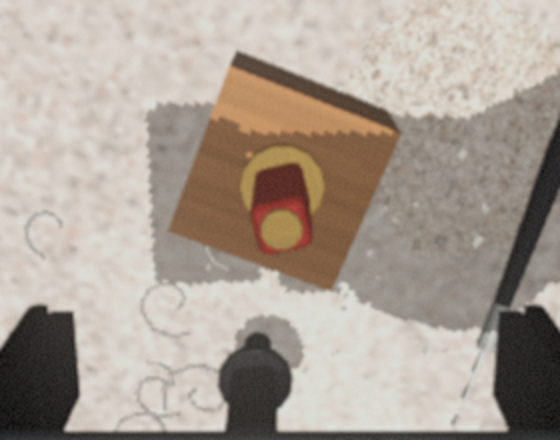

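```bash
python3 -m creep '[[1,0,-1,25,0,0,-5],[1,0,-1.6,55,0,0,-10],[1,0.4,-1.6,80,0,0,-10],[1,0.4,-1.6,100,0,0,-10],[1,0.4,-1.6,112,0,0,-10],[1,0.4,-1.6,117,0,0,-10],[1,0.4,-1.6,117,0,0,-10]]'; python3 -m creep '[[-1,0,0,0,0,0,0],[-1,0,0,0,0,0,0],[-1,0,0,0,0,0,0],[-1,0,0,0,0,0,0],[-1,0,0,0,0,0,0],[-1,0,0,0,0,0,0],[-1,0,0,0,0,0,0],[-1,0,0,0,0,0,0]]'
```

```text
time_s: 3.48
tcp_pos: [0.4368, 0.2774, 0.2424]
ee_rot: [[-0.836, -0.549, -0.001], [-0.549, 0.836, -0.001], [0.002, -0.0, -1.0]]
wrist_force: [0.1, -0.2, 0.3]
gripper_width: 0.999
gripper_force: 0.0
time_s: 4.15
tcp_pos: [0.437, 0.2786, 0.2428]
ee_rot: [[-0.835, -0.55, 0.0], [-0.55, 0.835, 0.0], [-0.0, 0.0, -1.0]]
wrist_force: [-0.2, 0.3, -0.2]
gripper_width: 0.479
gripper_force: 0.0
```

```bash
python3 -m creep '[[-1,0,0,0,0,0,0],[-1,0,0,0,0,0,0],[-1,0,0,0,0,0,0],[-1,0,0,0,0,0,0],[-1,0,0,0,0,0,0],[-1,0,0,0,0,0,0]]'
```

```text
time_s: 4.65
tcp_pos: [0.437, 0.2786, 0.2427]
ee_rot: [[-0.835, -0.55, -0.0], [-0.55, 0.835, 0.0], [-0.0, 0.0, -1.0]]
wrist_force: [-0.4, -0.3, -0.2]
gripper_width: 0.191
gripper_force: 30.0
```

```bash
python3 -m creep '[[-1,0,0,-15,0,0,0],[-1,0,0,-40,0,0,0],[-1,0,0,-70,0,0,0],[-1,0,0,-95,0,0,0],[-1,0,0,-100,0,0,0],[-1,3,-30,-100,0,0,0],[-1,7,-65,-100,0,0,6],[-1,11,-100,-100,0,0,12]]'; python3 -m creep '[[-1,10,-33,0,0,0,6],[-1,21,-67,0,0,0,12],[-1,32,-101,0,0,0,18],[-1,42,-133,0,0,0,24],[-1,50,-157,0,0,0,29],[-1,57,-172,0,0,0,32],[-1,57,-172,0,0,0,32],[-1,57,-172,0,0,0,32]]'
python3 - <<'E'
from h import *
E=ext("wrist"); im,d=vision.capture("wrist"); np.savez("w2.npz",im=im,d=d,E=E); save("w2.png",im)
print(pose().round(4))
for k in vision.find_in("wrist","plate_hole"):
    u,v=k["uv"]; print(k, onz("wrist",u,v,.05,E),d[int(v),int(u)])
E
```

```text
time_s: 5.32
tcp_pos: [0.4827, 0.1883, 0.3424]
ee_rot: [[-0.932, -0.361, -0.001], [-0.361, 0.932, 0.0], [0.001, 0.0, -1.0]]
wrist_force: [0.4, -0.3, -2.0]
gripper_width: 0.193
gripper_force: 30.0
time_s: 5.98
tcp_pos: [0.4921, 0.0073, 0.3422]
ee_rot: [[-0.983, 0.186, -0.001], [0.186, 0.983, -0.0], [0.001, -0.0, -1.0]]
wrist_force: [-1.2, 0.0, -1.6]
gripper_width: 0.193
gripper_force: 30.0
[[-9.828e-01  1.844e-01 -7.000e-04  4.923e-01]
 [ 1.844e-01  9.828e-01  0.000e+00  8.000e-03]
 [ 7.000e-04 -1.000e-04 -1.000e+00  3.423e-01]
 [ 0.000e+00  0.000e+00  0.000e+00  1.000e+00]]
{'uv': [382.2, 257.3], 'conf': 0.79} [0.51169248 0.04315867 0.05      ] 0.2877559
{'uv': [325.8, 309.4], 'conf': 0.69} [ 0.54229564 -0.00096327  0.05      ] 0.16783562
```

View pics/w2.png

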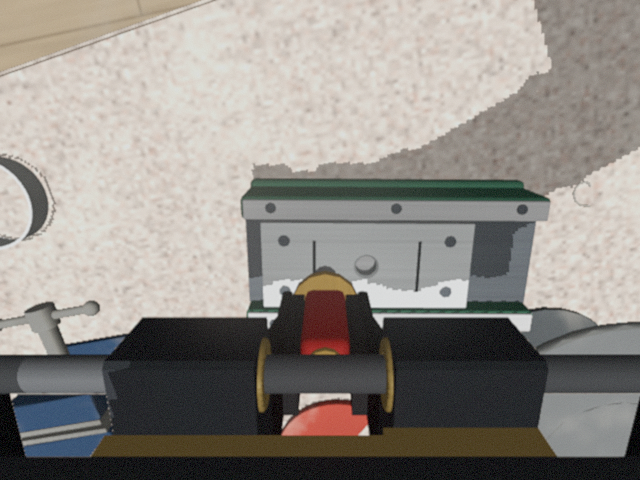

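Run:
```python
from h import *
z=np.load("w2.npz"); im,d,E=z["im"],z["d"],z["E"]
c=cv2.resize(im[230:295,300:400],None,fx=7,fy=7,interpolation=cv2.INTER_CUBIC); save("c.png",c)
print(onz("wrist",366,263,.05,E), np.median(world("wrist",*np.meshgrid([385,390,395],[255,260,265]),d[255:270:5,385:400:5],E)[...,2]))
V,U=np.mgrid[:480,:640]; P=world("wrist",U,V,d,E)
# press rails: high part
m=(U>240)&(U<550)&(V>185)&(V<300)&(P[...,2]>.046)&(P[...,2]<.058)&(d>0)
print(cv2.minAreaRect(P[m][:,:2].astype(np.float32)))
m2=m&(V<225)&(P[...,2]>.052); print("rail",np.polyfit(P[m2][:,1],P[m2][:,0],1))
T=np.linalg.inv(E)@np.append(pose()[:3,3]+[0,0,-.228],1); mm,f=K("wrist"); print("tip pred px",mm["cx"]+f*T[0]/T[2],mm["cy"]+f*T[1]/T[2])
```

```text
[0.5136735  0.03188497 0.05      ] 0.04881890972142927
((0.5075449347496033, 0.050647079944610596), (0.19846539199352264, 0.07336526364088058), 79.12550354003906)
rail [0.19552209 0.46915401]
tip pred px 326.210050320581 275.39923817884926
```

View pics/c.png

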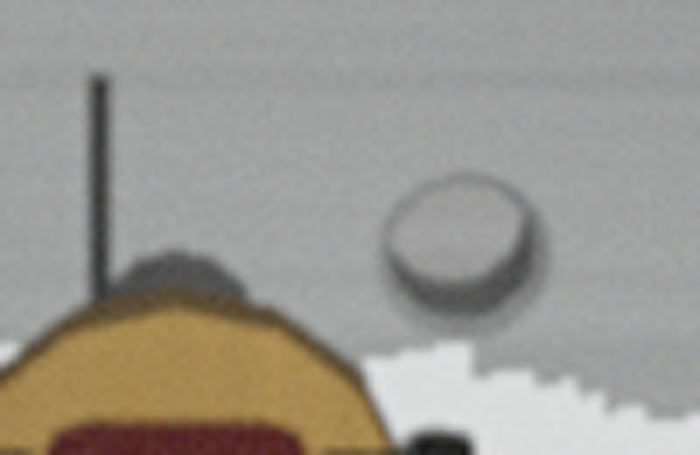

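```bash
python3 -m creep '[[-1,-10,14,0,0,0,0],[-1,-18.4,27.5,10,0,0,0],[-1,-18.4,27.5,30,0,0,0],[-1,-18.4,27.5,48,0,0,0],[-1,-18.4,27.5,57,0,0,0],[-1,-18.4,27.5,57,0,0,0],[-1,-18.4,27.5,57,0,0,0]]'
python3 - <<'E'
from h import *
E=ext("wrist"); im,d=vision.capture("wrist"); T=np.linalg.inv(E)@np.append(pose()[:3,3]+[0,0,-.229],1); mm,f=K("wrist"); print(mm["cx"]+f*T[0]/T[2],mm["cy"]+f*T[1]/T[2]); save("w3.png",cv2.resize(im[200:340,240:440],None,fx=4,fy=4)); print(pose()[:3,3],r.sense()["wrist_force"])
E
```

```text
time_s: 6.67
tcp_pos: [0.5157, 0.0323, 0.2857]
ee_rot: [[-0.983, 0.183, -0.0], [0.183, 0.983, -0.001], [0.0, -0.001, -1.0]]
wrist_force: [0.6, -0.2, -1.1]
gripper_width: 0.19
gripper_force: 30.0
323.8234712235204 274.99908969258104
[0.51592723 0.03224341 0.2864235 ] [-0.20536369  0.28886942 -0.26188912]
```

View pics/w3.png

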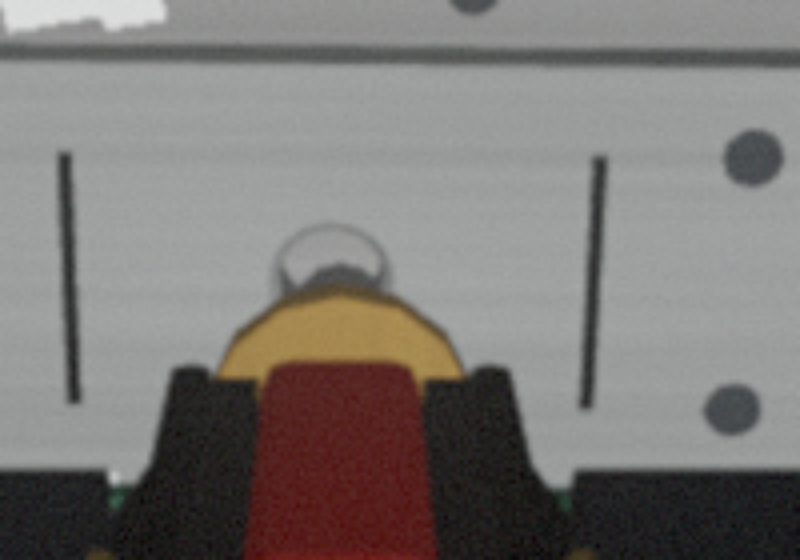

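Run:
```python
from h import *
T=pose()
for a in [(323,269.5,.05),(325,274,.0573),(323,256,.05),(325.5,266.2,.0575)]:
    p=onz("wrist",*a); print(a,p.round(4),((p-T[:3,3])@T[:3,:3]*1000).round(1))
```

```text
(323, 269.5, 0.05) [0.5165 0.0318 0.05  ] [ -0.3  -0.4 236.4]
(325, 274, 0.0573) [0.5164 0.0329 0.0573] [-1.000e-01  7.000e-01  2.291e+02]
(323, 256, 0.05) [0.509  0.0332 0.05  ] [  7.3  -0.4 236.4]
(325.5, 266.2, 0.0575) [0.5121 0.034  0.0575] [  4.3   0.9 228.9]
```

```bash
python3 -m creep '[[-1,-0.7,-1.1,3,0,0,0],[-1,-0.7,-1.1,6,0,0,0],[-1,-0.7,-1.1,8,0,0,0],[-1,-0.7,-1.1,9,0,0,0],[-1,-0.7,-1.1,9,0,0,0],[-1,-0.7,-1.1,9,0,0,0]]'
```

```text
time_s: 7.22
tcp_pos: [0.516, 0.0304, 0.2768]
ee_rot: [[-0.983, 0.185, 0.0], [0.185, 0.983, 0.0], [-0.0, 0.0, -1.0]]
wrist_force: [-0.1, -0.1, -1.0]
gripper_width: 0.195
gripper_force: 30.0
```

```bash
python3 -m creep '[[-1,0,0,1,0,0,0],[-1,0,0,2,0,0,0],[-1,0,0,2,0,0,0],[-1,0,0,2,0,0,0]]'
```

```text
time_s: 7.55
tcp_pos: [0.516, 0.0305, 0.2747]
ee_rot: [[-0.983, 0.184, -0.0], [0.184, 0.983, -0.0], [0.0, -0.0, -1.0]]
wrist_force: [-0.2, -0.1, -0.6]
gripper_width: 0.194
gripper_force: 30.0
```

```bash
python3 -m creep '[[-1,0,0,2,0,0,0],[-1,0,0,4,0,0,0],[-1,0,0,4,0,0,0],[-1,0,0,4,0,0,0]]'
```

```text
time_s: 7.88
tcp_pos: [0.516, 0.0305, 0.2705]
ee_rot: [[-0.983, 0.185, -0.0], [0.185, 0.983, -0.0], [0.0, -0.0, -1.0]]
wrist_force: [1.5, -0.3, -0.9]
gripper_width: 0.192
gripper_force: 30.0
```

```bash
python3 -m creep '[[-1,0,0,2,0,0,0],[-1,0,0,4,0,0,0],[-1,0,0,6,0,0,0],[-1,0,0,7,0,0,0],[-1,0,0,8,0,0,0],[-1,0,0,8,0,0,0],[-1,0,0,8,0,0,0]]'
```

```text
time_s: 8.47
tcp_pos: [0.516, 0.0305, 0.2627]
ee_rot: [[-0.983, 0.185, -0.0], [0.185, 0.983, -0.0], [0.0, -0.0, -1.0]]
wrist_force: [0.3, -1.1, -1.2]
gripper_width: 0.192
gripper_force: 30.0
```

```bash
python3 -m creep '[[-1,0,0,1,0,0,0],[-1,0,0,2,0,0,0],[-1,0,0,2,0,0,0],[-1,0,0,2,0,0,0]]'; python3 -m creep '[[-1,0,0,1,0,0,0],[-1,0,0,1,0,0,0],[-1,0,0,1,0,0,0]]'
```

```text
time_s: 8.8
tcp_pos: [0.516, 0.0305, 0.2607]
ee_rot: [[-0.983, 0.185, -0.0], [0.185, 0.983, 0.0], [0.0, -0.0, -1.0]]
wrist_force: [0.9, 0.7, -0.9]
gripper_width: 0.196
gripper_force: 30.0
time_s: 9.05
tcp_pos: [0.5161, 0.0305, 0.26]
ee_rot: [[-0.983, 0.184, 0.0], [0.184, 0.983, 0.0], [-0.0, 0.0, -1.0]]
wrist_force: [0.0, -0.1, 1.2]
gripper_width: 0.193
gripper_force: 30.0
```

```bash
python3 -m creep '[[-1,0,0,1,0,0,0],[-1,0,0,1.5,0,0,0],[-1,0,0,1.5,0,0,0],[-1,0,0,1.5,0,0,0]]'; python3 -m creep '[[-1,0,1,0,0,0,0],[-1,0,2,0,0,0,0],[-1,0,2,0,0,0,0]]';  python3 -m creep '[[-1,0,1,0,0,0,0],[-1,0,2,0,0,0,0],[-1,0,2,0,0,0,0]]'
```

```text
time_s: 9.38
tcp_pos: [0.5161, 0.0305, 0.2585]
ee_rot: [[-0.983, 0.184, 0.0], [0.184, 0.983, -0.0], [-0.0, 0.0, -1.0]]
wrist_force: [-1.0, 0.6, 4.6]
gripper_width: 0.189
gripper_force: 30.0
time_s: 9.63
tcp_pos: [0.5164, 0.0322, 0.2583]
ee_rot: [[-0.983, 0.184, -0.001], [0.184, 0.983, -0.001], [0.0, -0.001, -1.0]]
wrist_force: [-1.0, -3.0, 3.5]
gripper_width: 0.195
gripper_force: 30.0
time_s: 9.88
tcp_pos: [0.5166, 0.0343, 0.2582]
ee_rot: [[-0.983, 0.185, -0.001], [0.185, 0.983, -0.001], [0.001, -0.001, -1.0]]
wrist_force: [-1.8, -3.2, 4.5]
gripper_width: 0.192
gripper_force: 30.0
```

```bash
for i in 1 2; do python3 -m creep '[[-1,0,1,0,0,0,0],[-1,0,2,0,0,0,0],[-1,0,2,0,0,0,0]]' | grep -E 'tcp|wrist'; done
```

```text
tcp_pos: [0.517, 0.0365, 0.2582]
wrist_force: [-0.6, -3.9, 4.8]
tcp_pos: [0.5174, 0.0385, 0.2582]
wrist_force: [-0.8, -3.2, 4.3]
```

```bash
for i in 1 2; do python3 -m creep '[[-1,0,1,0,0,0,0],[-1,0,2,0,0,0,0],[-1,0,2,0,0,0,0]]' | grep -E 'tcp|wrist'; done
```

```text
tcp_pos: [0.5178, 0.0404, 0.2582]
wrist_force: [-2.0, -3.0, 3.2]
tcp_pos: [0.5182, 0.0424, 0.2582]
wrist_force: [-1.2, -3.4, 4.1]
```

```bash
python3 -m creep '[[-1,0,1,0,0,0,0],[-1,0,2,0,0,0,0],[-1,0,2,0,0,0,0]]'; python3 -m creep '[[-1,0,1,0,0,0,0],[-1,0,2,0,0,0,0],[-1,0,2,0,0,0,0]]'
```

```text
time_s: 11.13
tcp_pos: [0.5186, 0.0444, 0.2582]
ee_rot: [[-0.983, 0.185, -0.0], [0.185, 0.983, 0.0], [0.0, 0.0, -1.0]]
wrist_force: [-2.1, -3.6, 4.1]
gripper_width: 0.196
gripper_force: 30.0
time_s: 11.38
tcp_pos: [0.519, 0.0464, 0.2582]
ee_rot: [[-0.983, 0.184, -0.0], [0.184, 0.983, 0.0], [0.0, 0.0, -1.0]]
wrist_force: [-1.8, -3.7, 3.9]
gripper_width: 0.192
gripper_force: 30.0
```

```bash
python3 -m creep '[[-1,0,1,0,0,0,0],[-1,0,2,0,0,0,0],[-1,0,2,0,0,0,0]]'
```

```text
time_s: 11.63
tcp_pos: [0.5193, 0.0483, 0.2582]
ee_rot: [[-0.983, 0.185, -0.0], [0.185, 0.983, 0.0], [0.0, 0.0, -1.0]]
wrist_force: [-2.0, -2.0, 4.3]
gripper_width: 0.192
gripper_force: 30.0
```

```bash
python3 -m creep '[[-1,0,1,0,0,0,0],[-1,0,2,0,0,0,0],[-1,0,2,0,0,0,0]]'
```

```text
time_s: 11.88
tcp_pos: [0.5197, 0.0503, 0.2582]
ee_rot: [[-0.983, 0.184, -0.0], [0.184, 0.983, 0.0], [0.0, 0.0, -1.0]]
wrist_force: [-2.2, -2.9, 3.6]
gripper_width: 0.191
gripper_force: 30.0
```

```bash
python3 -m creep '[[-1,0,1,0,0,0,0],[-1,0,2,0,0,0,0],[-1,0,2,0,0,0,0]]'
```

```text
time_s: 12.13
tcp_pos: [0.5201, 0.0523, 0.2582]
ee_rot: [[-0.983, 0.185, -0.0], [0.185, 0.983, 0.0], [0.0, 0.0, -1.0]]
wrist_force: [-1.8, -3.5, 3.8]
gripper_width: 0.188
gripper_force: 30.0
```

```bash
python3 -m creep '[[-1,0,1,0,0,0,0],[-1,0,2,0,0,0,0],[-1,0,2,0,0,0,0]]'
```

```text
time_s: 12.38
tcp_pos: [0.5205, 0.0542, 0.2582]
ee_rot: [[-0.983, 0.185, 0.0], [0.185, 0.983, 0.0], [0.0, 0.0, -1.0]]
wrist_force: [-2.1, -2.9, 3.4]
gripper_width: 0.192
gripper_force: 30.0
```

```bash
python3 -m creep '[[-1,0.2,1,0,0,0,0],[-1,0.3,2,0,0,0,0],[-1,0.3,2,0,0,0,0]]'
```

```text
time_s: 12.63
tcp_pos: [0.5207, 0.0563, 0.2582]
ee_rot: [[-0.983, 0.184, 0.001], [0.184, 0.983, 0.0], [-0.001, 0.0, -1.0]]
wrist_force: [0.1, -3.2, 3.2]
gripper_width: 0.193
gripper_force: 30.0
```

```bash
python3 -m creep '[[-1,0,1,0,0,0,0],[-1,0,2,0,0,0,0],[-1,0,2,0,0,0,0]]'
```

```text
time_s: 12.88
tcp_pos: [0.521, 0.0583, 0.2583]
ee_rot: [[-0.983, 0.184, 0.001], [0.184, 0.983, 0.0], [-0.001, 0.001, -1.0]]
wrist_force: [-0.7, -2.7, 3.0]
gripper_width: 0.194
gripper_force: 30.0
```

```bash
python3 -m creep '[[-1,0,1,0,0,0,0],[-1,0,2,0,0,0,0],[-1,0,2,0,0,0,0]]'
```

```text
time_s: 13.13
tcp_pos: [0.5213, 0.0605, 0.2579]
ee_rot: [[-0.983, 0.185, 0.0], [0.185, 0.983, 0.001], [-0.0, 0.001, -1.0]]
wrist_force: [-1.5, -0.4, -1.3]
gripper_width: 0.188
gripper_force: 30.0
```

Push faded: the pin is over the bar's hole. Easing down.

```bash
python3 -m creep '[[-1,0,0.3,1,0,0,0],[-1,0,0.3,2,0,0,0],[-1,0,0.3,2,0,0,0]]'
```

```text
time_s: 13.38
tcp_pos: [0.5214, 0.0606, 0.2559]
ee_rot: [[-0.983, 0.185, 0.0], [0.185, 0.983, 0.0], [-0.0, 0.001, -1.0]]
wrist_force: [-1.8, -0.4, -0.7]
gripper_width: 0.195
gripper_force: 30.0
```

```bash
python3 -m creep '[[-1,0,0,1,0,0,0],[-1,0,0,2,0,0,0],[-1,0,0,2,0,0,0]]'
```

```text
time_s: 13.63
tcp_pos: [0.5214, 0.0604, 0.254]
ee_rot: [[-0.983, 0.185, 0.0], [0.185, 0.983, 0.0], [-0.0, 0.0, -1.0]]
wrist_force: [-0.3, -0.3, -1.3]
gripper_width: 0.193
gripper_force: 30.0
```

```bash
python3 -m creep '[[-1,0,0,1,0,0,0],[-1,0,0,2,0,0,0],[-1,0,0,3,0,0,0],[-1,0,0,4,0,0,0],[-1,0,0,5,0,0,0],[-1,0,0,5,0,0,0]]'
```

```text
time_s: 14.13
tcp_pos: [0.5213, 0.0603, 0.249]
ee_rot: [[-0.983, 0.185, -0.0], [0.185, 0.983, 0.0], [0.0, -0.0, -1.0]]
wrist_force: [-0.3, 0.4, -0.2]
gripper_width: 0.191
gripper_force: 30.0
```

```bash
python3 -m creep '[[-1,0,0,0.7,0,0,0],[-1,0,0,1.5,0,0,0],[-1,0,0,1.5,0,0,0]]'
```

```text
time_s: 14.38
tcp_pos: [0.5213, 0.0603, 0.2477]
ee_rot: [[-0.983, 0.185, 0.0], [0.185, 0.983, 0.0], [-0.0, 0.0, -1.0]]
wrist_force: [0.6, 0.4, -0.5]
gripper_width: 0.193
gripper_force: 30.0
```

```bash
python3 -m creep '[[-1,0,0,0.5,0,0,0],[-1,0,0,0.8,0,0,0],[-1,0,0,0.8,0,0,0]]'
```

```text
time_s: 14.63
tcp_pos: [0.5213, 0.0603, 0.2473]
ee_rot: [[-0.983, 0.184, 0.0], [0.184, 0.983, -0.0], [-0.0, 0.0, -1.0]]
wrist_force: [-0.7, 0.1, 3.3]
gripper_width: 0.189
gripper_force: 30.0
```

```bash
python3 -m creep '[[-0.2,0,0,0,0,0,0],[-0.2,0,0,0,0,0,0],[-0.2,0,0,0,0,0,0],[-0.2,0,0,0,0,0,0],[-0.2,0,0,0,0,0,0],[-0.2,0,0,0,0,0,0]]'; python3 -m creep '[[-0.2,0,0,-10,0,0,0],[-0.2,0,0,-30,0,0,0],[-0.2,0,0,-60,0,0,0],[-0.2,0,0,-95,0,0,0],[-0.2,0,0,-115,0,0,0],[-0.2,0,0,-115,0,0,0],[-0.2,0,0,-115,0,0,0]]'
python3 - <<'E'
from h import *
E=ext("wrist"); im,d=vision.capture("wrist"); V,U=np.mgrid[:480,:640]; P=world("wrist",U,V,d,E)
n=(np.hypot(P[...,0]-.521,P[...,1]-.06)<.02)&(d>0)
I=im.astype(int); h=n&(P[...,2]>.09)&(P[...,2]<.12); print(P[h].mean(0),np.percentile(P[h][:,2],[50,95]))
f=n&(I[...,0]-I[...,2]>50)&(I[...,1]>90)&(P[...,2]<.07); print("flange z",np.percentile(P[f][:,2],[10,50,90]),P[f].mean(0))
save("e.png",cv2.resize(im[140:380,180:480],None,fx=2,fy=2))
E
```

```text
time_s: 15.13
tcp_pos: [0.5213, 0.0603, 0.2468]
ee_rot: [[-0.983, 0.185, -0.0], [0.185, 0.983, -0.0], [0.0, -0.0, -1.0]]
wrist_force: [0.0, 0.1, -0.0]
gripper_width: 0.397
gripper_force: 0.0
time_s: 15.72
tcp_pos: [0.5212, 0.0603, 0.364]
ee_rot: [[-0.983, 0.185, 0.004], [0.185, 0.983, 0.002], [-0.003, 0.003, -1.0]]
wrist_force: [-0.5, -0.1, 0.5]
gripper_width: 0.397
gripper_force: 0.0
[0.52003398 0.06103321 0.09931955] [0.09962758 0.10216771]
flange z [0.05375771 0.05465024 0.05565906] [0.51696219 0.06198816 0.05475462]
```

View pics/e.png

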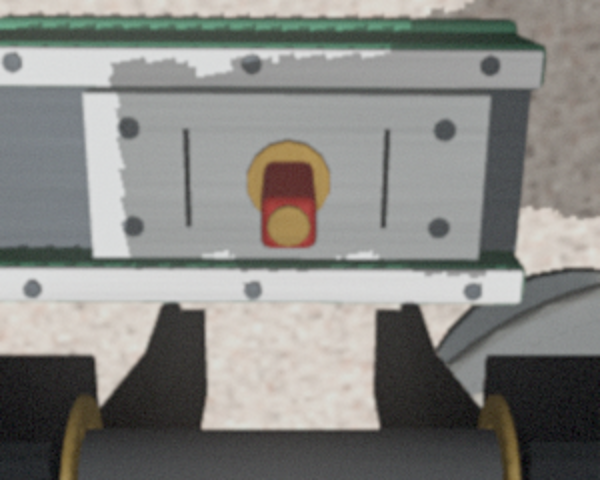

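The picture shows the pin upright, flange flat on the plate (crop (288,180)), and the fingers clear of it. The flange top measures z ≈ 0.055 m, as it should be.

```bash
python3 -c "
from station import r
print(r.finish_job())"
```

```text
the job is handed in; nothing more can be done
None
```

The job is handed in: the index pin is through the plate and the bar's hole, flange on the plate and released, after about 16 s. The hand-in call returned no verdict. I drew the plate about 30 mm left to find the hole, and wrist-force readings stayed below about 6 N.

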